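# Index the coupling and set its last drive pin

### The job

On the pin-setting fixture, flick the rim of the star wheel round with a fingertip, click by click, until the one empty hole of the coupling stands exactly under the ram. Then press the ram's black head gently all the way down so that the waiting pin goes home in that hole, and let the head come back up. Grip nothing, keep your fingers off the coupling and its pins, and leave the loose things round the fixture where they are.

Things in the scene. Friction and masses are not known exactly. Their poses are not given: they have to be found in the camera images.
- fixture: Grey pin-setting fixture bolted to the bench, base plate 190 x 188 x 14 mm. Origin on the bench under the wheel's vertical axis; +x points from the axis to the ram and C-frame (away from the robot, within 20 degrees), z up. The plate reaches from x = -40 mm (front edge) to +150 mm, so the wheel's front rim overhangs the bare bench.
- frame_top (a point): Top of the C-frame's post, 112 mm above the bench, at x +112, y -12 mm in the fixture's frame. Its arm, 34 mm wide and about as high, runs forward from it over the coupling to x = +22 mm and guides the ram.
- star_axis (a point): Centre of the upper face of the aluminium star wheel, on its axis, 40 mm above the bench. 16 mm thick (24 to 40 mm above the bench), six lobes: tips at radius 70 mm, rounded to 10 mm about centres at 60 mm; scallops between them concave, radius 25 mm, bottoms at 45 mm. In a click the lobes stand at 0, 60, 120... degrees from the fixture's +x, scallops midway. Its x axis points to the lobe by the empty hole.
- roller (a point): Top of the detent roller, 18 mm across, on a sprung lever on the base plate below the star wheel, 30 degrees from the fixture's +x towards +y (far left of the wheel); it drops into the hollows of a dark cam disc (57 to 62 mm radius, 15 to 23 mm above the bench) under the star wheel and makes the clicks. The lever's pivot stands 44 mm high at x +33, y +77 mm in the fixture's frame.
- index (a joint): Angle of star wheel and coupling, rad: 0 when the empty hole is exactly under the ram, growing clockwise seen from above; turns endlessly, whole turns (6.283) are the same. Clicks every 60 degrees (1.047): a push of 4 to 9 N at the rim; past half-way the roller draws it on to the next click. It starts in a click: -1.05, -2.09 or -3.14.
- coupling: Dark steel coupling half fixed on the star wheel: flange 88 mm across, 12 mm thick (top 52 mm above the bench), boss 40 mm across to 66 mm, and on a circle of 34 mm radius five steel pins of 10 mm that stand 18 mm proud (tops 70 mm above the bench) and one empty hole. Origin on the axis at the flange's underside. Not to be touched.
- empty_hole (a point): Mouth of the empty hole, 11 mm wide, in the flange's upper face, 34 mm from the axis.
- ram_head_top (a point): Middle of the top of the ram's round black head, 36 mm across, 171 mm above the bench when up, on the vertical line 34 mm from the wheel's axis along the fixture's +x. Pressed straight down by 35 mm.
- ram (a joint): Travel of the ram, m: 0 up, 0.035 fully down. A spring of 2 to 5 N lifts it when let go; with the pin it takes up to 8 N to press. It goes down fully only when the empty hole is under it: else the pin strikes another pin or the flange after 5 to 23 mm.
- pin (a joint): Travel of the waiting steel pin (10 mm across, 30 mm long), m: 0 waiting in the guide under the ram with its lower end 75 mm above the bench, 0.035 fully home in the hole. The ram pushes it down; it stays where it is left. It locks the wheel once in the hole.
- star_wheel: The star wheel itself with the coupling on it (origin on the axis at the wheel's underside).
- ram_head: The ram's head (origin at its underside).
- pipe_plug: Loose steel hexagon pipe plug, 22 x 25 mm, 24 mm high, beside the fixture on the left.
- hex_bolt: Loose hexagon bolt with nut, 68 mm long, 19 mm high, lying beside the fixture.
- brass_elbow: Loose brass pipe elbow, 62 x 47 x 26 mm, beside the fixture.
- screw_jar: White jar with a red lid, 63 mm across, 87 mm high, standing beside the fixture.
- wood_block: Loose wooden packing block, 110 x 45 mm, 32 mm high, to the left of the fixture.
- white_pot: White screw-top pot, 65 mm across, 73 mm high, on the right.

How it is judged:
By the outcome, as a careful person would: the job done as asked, in the order asked, and still so for the second after the job is handed in, with the robot touching nothing.
It also fails if it takes over 61 s, if anything falls off the work surface, if the arm or the gripper's body presses on something with over 40 N, if the wrist force passes 120 N, or if a joint passes its speed limit or range.

### The arm

A 6-joint arm with a two-finger parallel gripper is mounted at the origin on a cart in front of the work surface, level with it; the furniture and walls round the work are solid. World frame = base frame: x ahead of the robot, y to its left, z up, the work surface at z = 0. Lengths are in m, angles in rad, forces in N, time in s.
With the tool pointing down it reaches from about 0.35 to 0.725 m from the base axis. Payload 6 kg.
Tool frame: the origin (TCP) lies midway between the tips of the shut fingers; the grasp point (between the pads) lies 19 mm behind it; z points along the fingers, y is the line along which they close (so a half turn about z gives the same grasp; the last joint's range is limited). The gripper opens to 85 mm and grips with 20 to 120 N. Pads are 22 mm wide; open, the fingers measure 114 mm over their backs; the gripper's body (76 mm by 85 mm) begins 54 mm behind the grasp point. The pads swing forward as they close: fully open they stand 13 mm farther back than shut.
Start: joints at [-0.807, 0.04, 0.085, 0, -1.615, -0.334], TCP at [0.25, -0.545, 0.231] pointing down, gripper open.
Joint ranges: [-2.56, 2.56], [-1.29, 2.01], [-1.08, 1.49], [-3.29, 1.98], [-2.81, -0.18], [-2.99, 2.99]. Speed limits (rad/s): [2.57, 2.57, 3.01, 3.14, 3.14, 3.14].

### API

Orientations are given as [roll, pitch, yaw] about the fixed x, y, z axes, in that order (R = Rz(yaw) Ry(pitch) Rx(roll)).
In Python, from workcell import arm gives the robot as it stands.
- The arm moves only by the tool move_arm, never from a script. Its argument "commands" is a list of rows, each an object with "xyz": the shift along the world's x, y, z in cm, a list of three; "turn": the turn, a rotation vector about the world's x, y, z in rad, a list of three. In form: [{"xyz": [dx, dy, dz], "turn": [rx, ry, rz]}, ...]. A call has exactly 10 rows; each row is the pose to reach, as a shift and turn from the pose commanded when the call began; what a row does not reach only later rows make up. A row lasts 1/8 s, in which the tool goes at most 62.5 mm and 10.7 degrees, less where a joint would pass 70% of its speed; a pose out of reach is approached as far as the arm can. A call with a gripper value outside its range is refused whole. "grip" is the closure in counts, from 0 (fully open) to 255 (shut), set as the call begins (left out, the last holds). The fingers move at their own pace and stop on an object; the grip force is fixed at half the most. Time passes only in rows, so rows that repeat a pose let the fingers close, or fill a call up. It gives the time, the measured TCP pose, the force, the opening and the grip force at its end, in the units of the state.
- arm.sense(): the state, without advancing time (a new reading comes with each control period).
- arm.get_image(name): name is "scene" or "side" or "wrist"; returns a dict with "color" (480x640x3 uint8, red, green, blue), "mtx" (3x3 intrinsics, pixels), "cam_to_world" (4x4, takes a point from camera to world coordinates). Camera axes: x right, y down, z forward; pixel columns grow to the right and rows downward; lengths in m; the calibration is good to about 2 mm. A picture is of the moment at which its call begins. There is no depth.
- arm.finish_job(): hands the job in; it is judged then, once.
The state is a dict: "clock": time; "q": joint angles; "qvel": joint speeds; "joint_torque": joint torques, N m; "eef_pos": TCP position; "eef_rot": TCP orientation; "force": force on the tool from outside, world axes, zero at the start; "torque": the same for the moment, N m; "grip_width": finger opening in m; "gripper_force": force on a finger pad.
Only numpy, scipy, OpenCV 4.12 (cv2) and the standard library are available. Lean on these libraries where they do the work, as an engineer would, in place of code of your own. Each camera call takes 0.05 s, during which the arm holds its last target. There are 200 camera calls.

## Working session

There is one attempt and no reset: what is moved stays moved. The work goes in short steps, Python scripts to look and compute and a tool call to move; the robot and the scene stay as the last step left them, time stands still between calls to the robot, and variables do not carry over. Pictures are saved under pics/ and viewed, at most 10 in all, crops included, and the job is handed in when it is done.

Besides the shell and the picture viewer there is one more tool, called after "Request:" by a JSON object that holds its "fn" and its "kwargs", one argument or row to a line. move_arm: Moves the arm, as the interface text tells. Its arguments: {"type":"object","properties":{"commands":{"type":"array","items":{"type":"object","properties":{"xyz":{"type":"array","items":{"type":"number"}},"turn":{"type":"array","items":{"type":"number"}}}}},"grip":{"type":"number"}},"required":["commands"]}

```bash
mkdir -p pics; python3 - <<'E'
from workcell import arm
import cv2,numpy as np
for n in("scene","side"):
    d=arm.get_image(n);cv2.imwrite(f"pics/{n}0.png",d["color"][:,:,::-1]);np.savez(f"pics/{n}0.npz",**d)
    print(n,d["mtx"].round(1).tolist(),d["cam_to_world"].round(3).tolist())
s=arm.sense();print(s["clock"],s["eef_pos"],s["eef_rot"],s["grip_width"])
E
```

```text
scene [[477.5, 0.0, 309.8], [0.0, 477.5, 242.3], [0.0, 0.0, 1.0]] [[-0.502, -0.654, 0.566, -0.011], [-0.865, 0.389, -0.317, 0.315], [-0.013, -0.649, -0.761, 0.962], [0.0, 0.0, 0.0, 1.0]]
side [[548.9, 0.0, 320.9], [0.0, 548.9, 227.9], [0.0, 0.0, 1.0]] [[1.0, 0.008, 0.018, 0.553], [-0.009, -0.637, 0.77, -0.95], [0.018, -0.77, -0.637, 0.866], [0.0, 0.0, 0.0, 1.0]]
0.1 [ 0.24997479 -0.54512015  0.23035781] [ 3.13995628e+00 -1.13517596e-04 -2.71175770e+00] 0.08524342500110427
```

View pics/scene0.png

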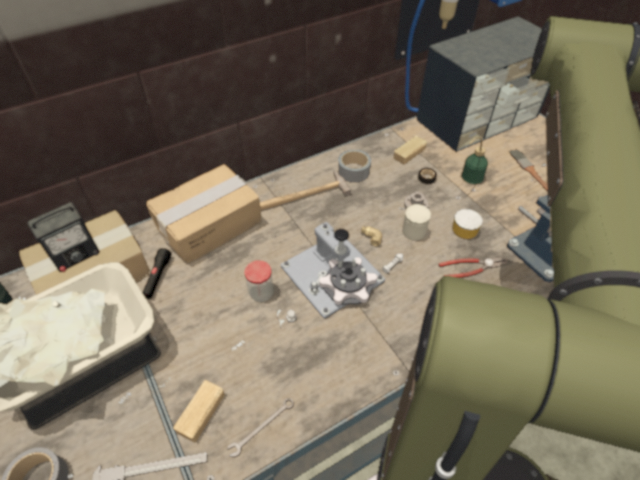

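View pics/side0.png

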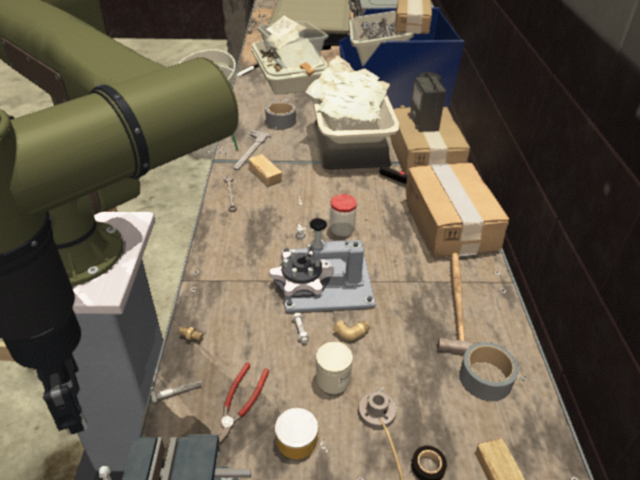

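The fixture is at about (340,275) in the scene view and (320,275) in the side view. The black head is at (342,235) and (318,225). I'll enlarge both crops into one picture.

```bash
python3 - <<'E'
import cv2,numpy as np
a=cv2.imread("pics/scene0.png")[205:325,270:400];b=cv2.imread("pics/side0.png")[210:320,255:385]
r=lambda i:cv2.resize(i,(400,int(i.shape[0]*400/i.shape[1])),interpolation=cv2.INTER_CUBIC)
a,b=r(a),r(b);h=max(len(a),len(b));p=lambda i:cv2.copyMakeBorder(i,0,h-len(i),0,0,0)
cv2.imwrite("pics/crop0.png",np.hstack([p(a),p(b)]))
E
```

```text
(no output)
```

View pics/crop0.png

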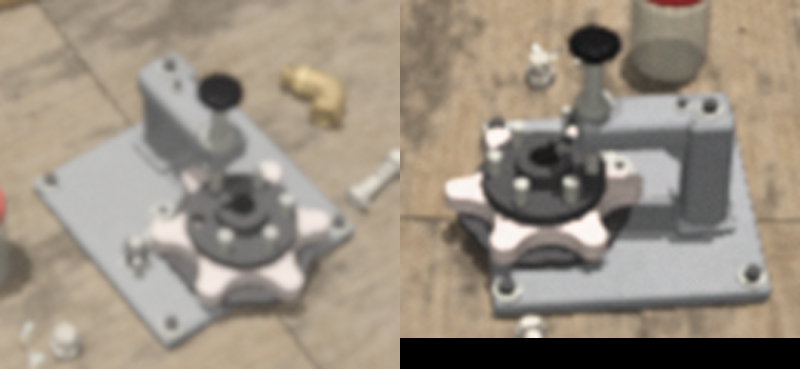

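```bash
cat > h.py <<'E'
import numpy as np,cv2
def ray(d,p):
    v=d["cam_to_world"][:3,:3]@np.linalg.solve(d["mtx"],[p[0],p[1],1.]);return d["cam_to_world"][:3,3],v
def plane(d,p,z):
    o,v=ray(d,p);return o+v*(z-o[2])/v[2]
def tri(d1,p1,d2,p2):
    A=[];b=[]
    for d,p in((d1,p1),(d2,p2)):
        o,v=ray(d,p);v/=np.linalg.norm(v);M=np.eye(3)-np.outer(v,v);A.append(M);b.append(M@o)
    return np.linalg.lstsq(np.vstack(A),np.hstack(b),rcond=None)[0]
def proj(d,P):
    c=np.linalg.inv(d["cam_to_world"])@np.r_[P,1];u=d["mtx"]@c[:3];return u[:2]/u[2]
E
python3 - <<'E'
from h import *
S=dict(np.load("pics/scene0.npz"));D=dict(np.load("pics/side0.npz"))
fs=lambda x,y:(x/3.077+270,y/3.077+205); fd=lambda x,y:((x-400)/3.077+255,y/3.077+210)
h=tri(S,fs(220,91),D,fd(594,42));print("head",h,plane(S,fs(220,91),.171),plane(D,fd(594,42),.171))
for n,d,p in(("FL",S,fs(37,185)),("NL",S,fs(172,340)),("NR",S,fs(354,232)),("NR",D,fd(496,304)),("FR",D,fd(770,292))):print(n,plane(d,p,.014).round(4))
a=plane(S,fs(172,340),.014);b=plane(S,fs(37,185),.014);c=plane(D,fd(496,304),.014);e=plane(D,fd(770,292),.014)
y1=np.arctan2(*(b-a)[1::-1]);y2=np.arctan2(*(e-c)[1::-1]);print(y1,y2)
yaw=(y1+y2)/2;ex=np.array([np.cos(yaw),np.sin(yaw)]);ey=np.array([-ex[1],ex[0]])
ax=((plane(S,fs(220,91),.171)+plane(D,fd(594,42),.171))/2)[:2]-.034*ex
print("axis",ax)
for n,cp in(("NL",a),("FL",b),("NR",c),("FR",e)):print(n,(cp[:2]-ax)@ex,(cp[:2]-ax)@ey)
for k in range(6):
    t=yaw+k*np.pi/3;P=np.r_[ax+.034*np.array([np.cos(t),np.sin(t)]),.07];Q=P.copy();Q[2]=.052
    s=lambda P:((proj(S,P)-[270,205])*3.077).round().tolist()
    g=lambda P:((proj(D,P)-[255,210])*3.077+[400,0]).round().tolist()
    print(k*60,"pin",s(P),g(P),"hole",s(Q),g(Q))
E
```

```text
head [ 0.5659809  -0.08910342  0.16441373] [ 0.56022272 -0.08586726  0.171     ] [ 0.56658098 -0.09643822  0.171     ]
FL [0.664  0.0176 0.014 ]
NL [ 0.4826 -0.0006  0.014 ]
NR [ 0.4942 -0.1764  0.014 ]
NR [ 0.5027 -0.1827  0.014 ]
FR [ 0.6879 -0.1705  0.014 ]
0.10014537814967185 0.06579110545706049
axis [ 0.52951881 -0.09397042]
NL -0.03901071534207968 0.09691471908491171
FL 0.14322845173187948 0.10004537401553529
NR -0.03406921250067294 -0.08624335106473852
FR 0.15145358504828366 -0.08943041491174351
0 pin [219.0, 172.0] [587.0, 150.0] hole [218.0, 187.0] [587.0, 169.0]
60 pin [201.0, 204.0] [560.0, 123.0] hole [201.0, 219.0] [560.0, 142.0]
120 pin [229.0, 234.0] [511.0, 125.0] hole [228.0, 248.0] [512.0, 144.0]
180 pin [274.0, 231.0] [489.0, 155.0] hole [272.0, 245.0] [490.0, 174.0]
240 pin [290.0, 198.0] [516.0, 184.0] hole [289.0, 212.0] [516.0, 203.0]
300 pin [262.0, 169.0] [566.0, 181.0] hole [261.0, 183.0] [566.0, 200.0]
```

The dark hole shows at about 60° towards +y, which would mean one clockwise click is needed. I'll move to the front of the wheel with the gripper shut and check with the wrist camera.

Request:
{"fn": "move_arm", "kwargs": {
  "commands": [
    {"xyz": [1, 2, 0], "turn": [0, 0, 0.1]},
    {"xyz": [3, 6, 0], "turn": [0, 0, 0.25]},
    {"xyz": [5.5, 11.5, 0.5], "turn": [0, 0, 0.4]},
    {"xyz": [8, 17, 1], "turn": [0, 0, 0.55]},
    {"xyz": [10.5, 22.5, 1.5], "turn": [0, 0, 0.7]},
    {"xyz": [12.5, 28, 2], "turn": [0, 0, 0.85]},
    {"xyz": [14.5, 33, 2], "turn": [0, 0, 1.0]},
    {"xyz": [15.5, 37, 2], "turn": [0, 0, 1.12]},
    {"xyz": [16, 39, 2], "turn": [0, 0, 1.2]},
    {"xyz": [16, 40, 2], "turn": [0, 0, 1.22]}
  ],
  "grip": 255
}}

```text
clock: 1.35
eef_pos: [0.4101, -0.1444, 0.2509]
eef_rot: [3.141, 0.0, -1.49]
force: [0.3, -0.4, 0.5]
grip_width: 0.0001
gripper_force: 0.0
```

```bash
python3 - <<'E'
from workcell import arm
import cv2,numpy as np
d=arm.get_image("wrist");cv2.imwrite("pics/w1.png",d["color"][:,:,::-1]);np.savez("pics/w1.npz",**d)
s=arm.sense();print(s["clock"],s["eef_pos"],s["eef_rot"],s["grip_width"],d["cam_to_world"].round(3).tolist(),d["mtx"].round().tolist())
E
```

```text
1.4 [ 0.40998172 -0.14418459  0.25104378] [ 3.14123305e+00  3.31801197e-04 -1.49011839e+00] -0.00039361847877743267 [[-0.997, -0.077, -0.025, 0.417], [-0.081, 0.947, 0.31, -0.224], [-0.0, 0.311, -0.95, 0.394], [0.0, 0.0, 0.0, 1.0]] [[418.0, 0.0, 325.0], [0.0, 418.0, 235.0], [0.0, 0.0, 1.0]]
```

View pics/w1.png

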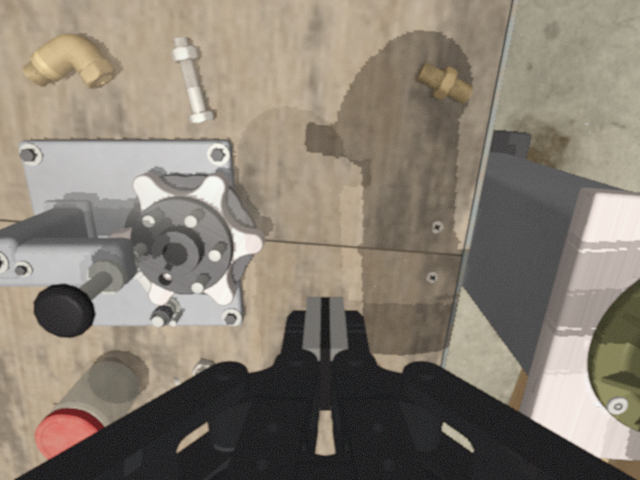

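The wrist view shows the hole at (166,278), the 60° place, with pins at (149,221), (191,221), (214,256) and (196,282). The head is at (65,310). So it needs one clockwise click. Now I'll refine the pose.

```bash
python3 - <<'E'
from h import *
d=dict(np.load("pics/w1.npz"))
P={300:(149,221),240:(191,221),180:(214,256),120:(196,282)}
Q={k:plane(d,p,.07)[:2] for k,p in P.items()}
a=(Q[300]+Q[120])/2
r=[np.linalg.norm(q-a) for q in Q.values()]
yw=[(np.arctan2(*(q-a)[::-1])-np.radians(k)+np.pi)%(2*np.pi)-np.pi for k,q in Q.items()]
print("axis pins",a,r,yw)
g=cv2.cvtColor(d["color"],cv2.COLOR_RGB2GRAY)
e0,e1=plane(d,(25,141),.014),plane(d,(230,139),.014);v=e0-e1;print("edge yaw",np.arctan2(v[1],v[0]),e1)
h=plane(d,(65,309),.171);print("head",h)
yaw=np.mean(yw);ex=np.array([np.cos(yaw),np.sin(yaw)])
print("pred head",a+.034*ex,"lobe180 tip",plane(d,(263,243),.04)[:2],a-.07*ex)
E
```

```text
axis pins [ 0.5322325  -0.09332466] [np.float64(0.03142536830492427), np.float64(0.03202514919579436), np.float64(0.03368203836326615), np.float64(0.03142536830492427)] [np.float64(0.10516563370872944), np.float64(0.0276092207269949), np.float64(-0.0173709666042714), np.float64(0.10516563370872944)]
edge yaw 0.09089294701433583 [ 0.49836199 -0.18278671  0.014     ]
head [ 0.56150295 -0.09258687  0.171     ]
pred head [ 0.56618082 -0.09145077] lobe180 tip [ 0.46235551 -0.09665811] [ 0.46233889 -0.09718267]
```

Request:
{"fn": "move_arm", "kwargs": {
  "commands": [
    {"xyz": [2, 0, -2]},
    {"xyz": [4, 0, -6]},
    {"xyz": [4.4, 0, -10]},
    {"xyz": [4.4, 0, -14]},
    {"xyz": [4.4, 0, -18]},
    {"xyz": [4.4, 0, -21]},
    {"xyz": [4.4, 0, -22.3]},
    {"xyz": [5, 0.4, -22.3]},
    {"xyz": [5.9, 0.9, -22.3]},
    {"xyz": [6.4, 1.2, -22.3]}
  ]
}}

```text
$.commands[0]: bad value
```

Request:
{"fn": "move_arm", "kwargs": {
  "commands": [
    {"xyz": [2, 0, -2], "turn": [0, 0, 0]},
    {"xyz": [4, 0, -6], "turn": [0, 0, 0]},
    {"xyz": [4.4, 0, -10], "turn": [0, 0, 0]},
    {"xyz": [4.4, 0, -14], "turn": [0, 0, 0]},
    {"xyz": [4.4, 0, -18], "turn": [0, 0, 0]},
    {"xyz": [4.4, 0, -21], "turn": [0, 0, 0]},
    {"xyz": [4.4, 0, -22.3], "turn": [0, 0, 0]},
    {"xyz": [5, 0.4, -22.3], "turn": [0, 0, 0]},
    {"xyz": [5.9, 0.9, -22.3], "turn": [0, 0, 0]},
    {"xyz": [6.4, 1.2, -22.3], "turn": [0, 0, 0]}
  ]
}}

```text
clock: 2.65
eef_pos: [0.4755, -0.133, 0.0296]
eef_rot: [-3.14, -0.0, -1.492]
force: [-1.1, -0.2, 0.0]
grip_width: 0.0
gripper_force: 0.0
```

Request:
{"fn": "move_arm", "kwargs": {
  "commands": [
    {"xyz": [-0.3, 0.5, 0], "turn": [0, 0, 0]},
    {"xyz": [-0.6, 1.0, 0], "turn": [0, 0, 0]},
    {"xyz": [-0.8, 1.5, 0], "turn": [0, 0, 0]},
    {"xyz": [-1.0, 2.0, 0], "turn": [0, 0, 0]},
    {"xyz": [-1.1, 2.5, 0], "turn": [0, 0, 0]},
    {"xyz": [-1.2, 3.0, 0], "turn": [0, 0, 0]},
    {"xyz": [-1.2, 3.5, 0], "turn": [0, 0, 0]},
    {"xyz": [-1.2, 4.0, 0], "turn": [0, 0, 0]},
    {"xyz": [-1.2, 4.5, 0], "turn": [0, 0, 0]},
    {"xyz": [-1.2, 4.8, 0], "turn": [0, 0, 0]}
  ]
}}

```text
clock: 3.9
eef_pos: [0.4624, -0.085, 0.0284]
eef_rot: [-3.141, 0.0, -1.492]
force: [0.7, -2.7, 1.1]
grip_width: -0.0003
gripper_force: 1.3
```

Request:
{"fn": "move_arm", "kwargs": {
  "commands": [
    {"xyz": [0.1, 0.5, 0], "turn": [0, 0, 0]},
    {"xyz": [0.2, 1.0, 0], "turn": [0, 0, 0]},
    {"xyz": [0.4, 1.4, 0], "turn": [0, 0, 0]},
    {"xyz": [0.6, 1.8, 0], "turn": [0, 0, 0]},
    {"xyz": [0.7, 2.0, 0], "turn": [0, 0, 0]},
    {"xyz": [0.7, 2.0, 0], "turn": [0, 0, 0]},
    {"xyz": [0.2, 2.3, 0], "turn": [0, 0, 0]},
    {"xyz": [-0.8, 2.7, 0], "turn": [0, 0, 0]},
    {"xyz": [-2.0, 3.2, 0], "turn": [0, 0, 0]},
    {"xyz": [-3.0, 3.6, 0], "turn": [0, 0, 0]}
  ]
}}

```text
clock: 5.15
eef_pos: [0.4313, -0.0492, 0.0283]
eef_rot: [-3.141, -0.0, -1.492]
force: [0.5, -0.0, 1.0]
grip_width: -0.0
gripper_force: 0.0
```

Request:
{"fn": "move_arm", "kwargs": {
  "commands": [
    {"xyz": [0, 0, 2], "turn": [0, 0, 0]},
    {"xyz": [0, 0, 6], "turn": [0, 0, 0]},
    {"xyz": [0, -1, 10], "turn": [0, 0, 0]},
    {"xyz": [-0.5, -3, 14], "turn": [0, 0, 0]},
    {"xyz": [-1, -5, 18], "turn": [0, 0, 0]},
    {"xyz": [-1.5, -7, 21], "turn": [0, 0, 0]},
    {"xyz": [-2, -8.5, 22.3], "turn": [0, 0, 0]},
    {"xyz": [-2, -9, 22.3], "turn": [0, 0, 0]},
    {"xyz": [-2, -9, 22.3], "turn": [0, 0, 0]},
    {"xyz": [-2, -9, 22.3], "turn": [0, 0, 0]}
  ]
}}

```text
clock: 6.4
eef_pos: [0.4118, -0.139, 0.2499]
eef_rot: [3.139, 0.0, -1.491]
force: [-0.2, -0.4, 0.5]
grip_width: -0.0002
gripper_force: 0.0
```

```bash
python3 - <<'E'
from workcell import arm
import cv2,numpy as np
d=arm.get_image("wrist");cv2.imwrite("pics/w2.png",cv2.resize(d["color"][100:350,0:300,::-1],(720,600),interpolation=cv2.INTER_CUBIC));np.savez("pics/w2.npz",**d)
s=arm.sense();print(s["clock"],s["eef_pos"],s["eef_rot"])
E
```

```text
6.45 [ 0.41186474 -0.13898329  0.25019227] [ 3.13976964e+00  1.02119160e-04 -1.49116339e+00]
```

View pics/w2.png

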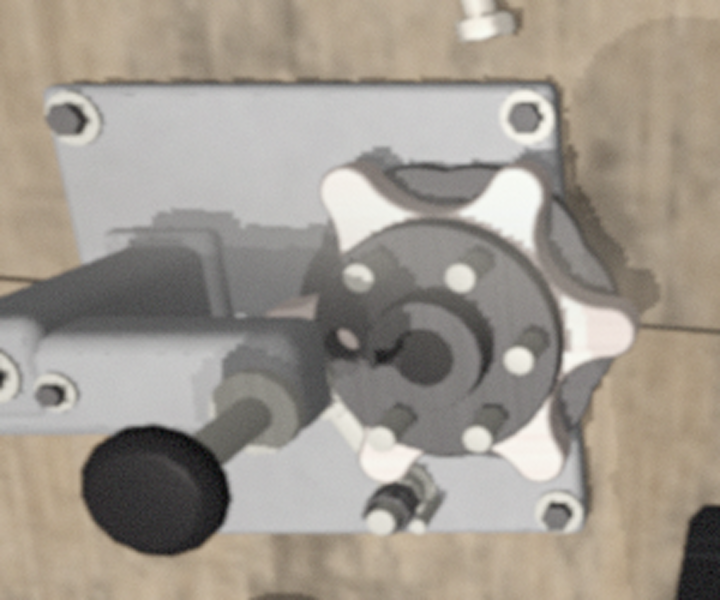

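The hole is now at the 0° place (345,340), beside the ram, with all five pins visible elsewhere. Next I press the head.

Request:
{"fn": "move_arm", "kwargs": {
  "commands": [
    {"xyz": [2, 0.5, 0], "turn": [0, 0, 0]},
    {"xyz": [5, 1.5, 0], "turn": [0, 0, 0]},
    {"xyz": [8, 2.5, 0], "turn": [0, 0, 0]},
    {"xyz": [11, 3.5, 0], "turn": [0, 0, 0]},
    {"xyz": [13.5, 4.3, 0], "turn": [0, 0, 0]},
    {"xyz": [15.1, 4.8, -1], "turn": [0, 0, 0]},
    {"xyz": [15.1, 4.8, -3], "turn": [0, 0, 0]},
    {"xyz": [15.1, 4.8, -5], "turn": [0, 0, 0]},
    {"xyz": [15.1, 4.8, -6.5], "turn": [0, 0, 0]},
    {"xyz": [15.1, 4.8, -7], "turn": [0, 0, 0]}
  ]
}}

```text
clock: 7.7
eef_pos: [0.5625, -0.0914, 0.18]
eef_rot: [3.14, -0.0, -1.492]
force: [-0.1, -0.2, 0.1]
grip_width: 0.0001
gripper_force: 0.0
```

Request:
{"fn": "move_arm", "kwargs": {
  "commands": [
    {"xyz": [0, 0, -0.4], "turn": [0, 0, 0]},
    {"xyz": [0, 0, -0.8], "turn": [0, 0, 0]},
    {"xyz": [0, 0, -1.1], "turn": [0, 0, 0]},
    {"xyz": [0, 0, -1.4], "turn": [0, 0, 0]},
    {"xyz": [0, 0, -1.7], "turn": [0, 0, 0]},
    {"xyz": [0, 0, -2.0], "turn": [0, 0, 0]},
    {"xyz": [0, 0, -2.2], "turn": [0, 0, 0]},
    {"xyz": [0, 0, -2.4], "turn": [0, 0, 0]},
    {"xyz": [0, 0, -2.5], "turn": [0, 0, 0]},
    {"xyz": [0, 0, -2.5], "turn": [0, 0, 0]}
  ]
}}

```text
clock: 8.95
eef_pos: [0.5632, -0.0914, 0.1563]
eef_rot: [-3.141, -0.0, -1.492]
force: [-0.1, 0.3, 4.1]
grip_width: -0.0003
gripper_force: 1.9
```

Request:
{"fn": "move_arm", "kwargs": {
  "commands": [
    {"xyz": [0, 0, -0.2], "turn": [0, 0, 0]},
    {"xyz": [0, 0, -0.4], "turn": [0, 0, 0]},
    {"xyz": [0, 0, -0.6], "turn": [0, 0, 0]},
    {"xyz": [0, 0, -0.8], "turn": [0, 0, 0]},
    {"xyz": [0, 0, -1.0], "turn": [0, 0, 0]},
    {"xyz": [0, 0, -1.2], "turn": [0, 0, 0]},
    {"xyz": [0, 0, -1.4], "turn": [0, 0, 0]},
    {"xyz": [0, 0, -1.6], "turn": [0, 0, 0]},
    {"xyz": [0, 0, -1.8], "turn": [0, 0, 0]},
    {"xyz": [0, 0, -1.9], "turn": [0, 0, 0]}
  ]
}}

```text
clock: 10.2
eef_pos: [0.5632, -0.0914, 0.1373]
eef_rot: [-3.141, -0.0, -1.492]
force: [0.8, -0.2, 5.8]
grip_width: -0.0004
gripper_force: 2.8
```

Request:
{"fn": "move_arm", "kwargs": {
  "commands": [
    {"xyz": [0, 0, -0.03], "turn": [0, 0, 0]},
    {"xyz": [0, 0, -0.06], "turn": [0, 0, 0]},
    {"xyz": [0, 0, -0.09], "turn": [0, 0, 0]},
    {"xyz": [0, 0, -0.12], "turn": [0, 0, 0]},
    {"xyz": [0, 0, -0.14], "turn": [0, 0, 0]},
    {"xyz": [0, 0, -0.16], "turn": [0, 0, 0]},
    {"xyz": [0, 0, -0.18], "turn": [0, 0, 0]},
    {"xyz": [0, 0, -0.2], "turn": [0, 0, 0]},
    {"xyz": [0, 0, -0.2], "turn": [0, 0, 0]},
    {"xyz": [0, 0, -0.2], "turn": [0, 0, 0]}
  ]
}}

```text
clock: 11.45
eef_pos: [0.5632, -0.0915, 0.1362]
eef_rot: [-3.141, -0.0, -1.492]
force: [-1.6, 1.5, 7.8]
grip_width: 0.0001
gripper_force: 4.1
```

Request:
{"fn": "move_arm", "kwargs": {
  "commands": [
    {"xyz": [0, 0, -0.02], "turn": [0, 0, 0]},
    {"xyz": [0, 0, -0.04], "turn": [0, 0, 0]},
    {"xyz": [0, 0, -0.06], "turn": [0, 0, 0]},
    {"xyz": [0, 0, -0.08], "turn": [0, 0, 0]},
    {"xyz": [0, 0, -0.1], "turn": [0, 0, 0]},
    {"xyz": [0, 0, -0.11], "turn": [0, 0, 0]},
    {"xyz": [0, 0, -0.12], "turn": [0, 0, 0]},
    {"xyz": [0, 0, -0.12], "turn": [0, 0, 0]},
    {"xyz": [0, 0, -0.12], "turn": [0, 0, 0]},
    {"xyz": [0, 0, -0.12], "turn": [0, 0, 0]}
  ]
}}

```text
clock: 12.7
eef_pos: [0.5633, -0.0915, 0.1361]
eef_rot: [-3.14, -0.001, -1.491]
force: [-4.0, 2.8, 12.9]
grip_width: 0.0001
gripper_force: 6.3
```

The head is on its stop: the position no longer changes and the force has risen to 13 N. I'll let it come up, back away and look.

Request:
{"fn": "move_arm", "kwargs": {
  "commands": [
    {"xyz": [0, 0, 0.3], "turn": [0, 0, 0]},
    {"xyz": [0, 0, 0.8], "turn": [0, 0, 0]},
    {"xyz": [0, 0, 1.3], "turn": [0, 0, 0]},
    {"xyz": [0, 0, 1.8], "turn": [0, 0, 0]},
    {"xyz": [0, 0, 2.3], "turn": [0, 0, 0]},
    {"xyz": [0, 0, 2.8], "turn": [0, 0, 0]},
    {"xyz": [0, 0, 3.3], "turn": [0, 0, 0]},
    {"xyz": [0, 0, 4], "turn": [0, 0, 0]},
    {"xyz": [0, 0, 6], "turn": [0, 0, 0]},
    {"xyz": [0, 0, 9], "turn": [0, 0, 0]}
  ]
}}

```text
clock: 13.95
eef_pos: [0.5622, -0.0913, 0.2243]
eef_rot: [3.139, 0.0, -1.492]
force: [1.5, -0.4, 0.2]
grip_width: -0.0
gripper_force: 0.0
```

Request:
{"fn": "move_arm", "kwargs": {
  "commands": [
    {"xyz": [0, 0, 2], "turn": [0, 0, 0]},
    {"xyz": [-3, -1, 2.5], "turn": [0, 0, 0]},
    {"xyz": [-6, -2, 2.5], "turn": [0, 0, 0]},
    {"xyz": [-9, -3, 2.5], "turn": [0, 0, 0]},
    {"xyz": [-12, -4, 2.5], "turn": [0, 0, 0]},
    {"xyz": [-15, -4.8, 2.5], "turn": [0, 0, 0]},
    {"xyz": [-15, -4.8, 2.5], "turn": [0, 0, 0]},
    {"xyz": [-15, -4.8, 2.5], "turn": [0, 0, 0]},
    {"xyz": [-15, -4.8, 2.5], "turn": [0, 0, 0]},
    {"xyz": [-15, -4.8, 2.5], "turn": [0, 0, 0]}
  ]
}}

```text
clock: 15.2
eef_pos: [0.4133, -0.1393, 0.2487]
eef_rot: [3.14, -0.0, -1.492]
force: [-0.2, -0.6, 0.9]
grip_width: 0.0001
gripper_force: 0.0
```

```bash
python3 - <<'E'
from workcell import arm
import cv2,numpy as np
d=arm.get_image("wrist")["color"][100:350,0:300,::-1];b=arm.get_image("side")["color"][210:320,255:385,::-1]
r=lambda i:cv2.resize(i,(400,int(i.shape[0]*400/i.shape[1])),interpolation=cv2.INTER_CUBIC)
a,b=r(d),r(b);h=max(len(a),len(b));p=lambda i:cv2.copyMakeBorder(i,0,h-len(i),0,0,0)
cv2.imwrite("pics/end.png",np.hstack([p(a),p(b)]))
s=arm.sense();print(s["clock"],s["eef_pos"],s["force"])
E
```

```text
15.3 [ 0.4132061  -0.13928514  0.2487955 ] [ 0.03678411 -0.08794142  0.18483541]
```

View pics/end.png

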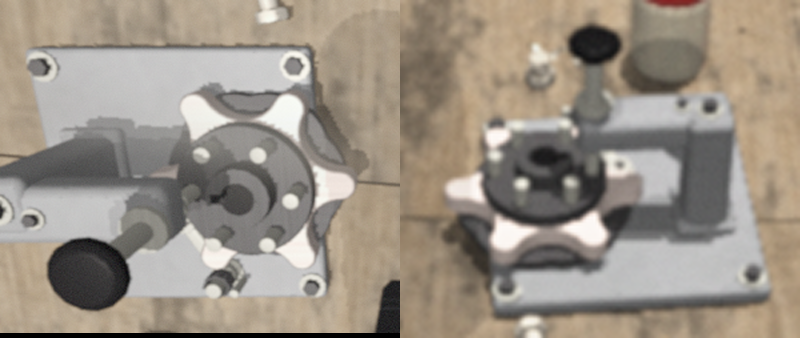

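The head is back up at (594,43), as at the start. The wheel stands in its click, and a sixth pin shows in shadow under the ram at about (590,160). Handing in.

```bash
python3 -c "
from workcell import arm
print(arm.finish_job())"
```

```text
the job is handed in; nothing more can be done
None
```

I flicked the star wheel one click clockwise, which put the empty hole under the ram, then pressed the head to its stop at about 13 N and let it come back up; the sixth pin now shows under the ram, and the job is handed in at about 15 s.

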